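# Sweep the bottle caps into the catch tray

## Task

Sweep the three loose white bottle caps along the worktop with your fingertips, through the open mouth of the steel catch tray, until every cap lies wholly inside the tray on its floor. Only push them: do not grip, pick up or lift a cap. Leave the garlic bulb, the small steel bowl and the orange jar where they stand.

Things in the scene. Friction and masses are not known exactly. Their poses are not given: they have to be found in the camera images.
- catch_tray: steel dustpan-like tray, fixed. Origin on the worktop under its floor's centre; own x from mouth to back wall, y along the mouth. Floor 130 deep (x +-65) by 210 wide (y +-105 mm), 2 thick, 12 mm bevelled lip before the mouth. Side and back walls 3 mm (rim 6), 35 high; open at x = -65, 204 wide inside. Bow handle 40 mm out behind. Mouth looks to the robot's left (+y), turned up to 0.22 rad
- cap_0_center (a point): centre (7 mm above its underside) of a loose white plastic screw cap lying flat, top up, on the worktop before the tray's mouth: a disc 36 mm across, 14 mm high, 14 to 28 g, that slides when pushed. The three caps are alike and lie 40 mm or more apart, centre to centre.
- cap_1_center (a point): centre (7 mm above its underside) of a loose white plastic screw cap lying flat, top up, on the worktop before the tray's mouth: a disc 36 mm across, 14 mm high, 14 to 28 g, that slides when pushed. The three caps are alike and lie 40 mm or more apart, centre to centre.
- cap_2_center (a point): centre (7 mm above its underside) of a loose white plastic screw cap lying flat, top up, on the worktop before the tray's mouth: a disc 36 mm across, 14 mm high, 14 to 28 g, that slides when pushed. The three caps are alike and lie 40 mm or more apart, centre to centre.
- garlic: loose garlic bulb, 53 mm across and 52 mm high, standing just outside the caps' way, on the tray's -y side (nearer the robot). Origin at its underside. To be left alone.
- steel_bowl: loose small open steel bowl, 72 mm across and 34 mm high, standing to the robot's left of the caps, on the strip in front of the sink. Origin at its underside. To be left alone.
- orange_jar: loose round orange jar with a pink lid, 78 mm across and 65 mm high, standing to the robot's left of the caps, on the strip in front of the sink. Origin at its underside. To be left alone.
Mind the look-alikes: they are no part of the job. Leave any black look-alike of the part that bears cap_1_center alone. What is shaped like the part that bears cap_2_center but red is not meant.

How it is judged (in metres and radians):
At the end, for the whole second after the job is handed in: All three caps rest inside the tray on its floor, each centre at least 18 mm inside the floor's front edge and between the walls, not stacked on another (centre below 22 mm); garlic, bowl and jar within 25 mm of where they stood (x of cap_0_center in the frame of catch_tray between -0.047 and 0.065 m and y of cap_0_center in the frame of catch_tray between -0.1 and 0.1 m and height (world z) of each of cap_0_center, cap_1_center, cap_2_center below 0.022 m and linear speed of each of cap_0, cap_1, cap_2 below 0.02 m/s and x of cap_1_center in the frame of catch_tray between -0.047 and 0.065 m and y of cap_1_center in the frame of catch_tray between -0.1 and 0.1 m and x of cap_2_center in the frame of catch_tray between -0.047 and 0.065 m and y of cap_2_center in the frame of catch_tray between -0.1 and 0.1 m and distance of each of garlic, steel_bowl, orange_jar from where it was at the start of the episode below 0.025 m); the robot touches nothing.
It fails at once if the garlic bulb is shifted by more than 25 mm (distance of garlic from where it was at the start of the episode above 0.025 m).
It fails at once if the steel bowl is shifted by more than 25 mm (distance of steel_bowl from where it was at the start of the episode above 0.025 m).
It fails at once if the orange jar is shifted by more than 25 mm (distance of orange_jar from where it was at the start of the episode above 0.025 m).
It fails at once if a bottle cap is lifted or carried (its centre more than 30 mm above the worktop) (height (world z) of any of cap_0_center, cap_1_center, cap_2_center above 0.03 m).
It fails at once if a bottle cap is gripped: taken between the fingers (grasp point less than 10 mm from the cap's axis and under 30 mm high) ((horizontal distance between the grasp point and cap_0_center below 0.01 m and height (world z) of the grasp point below 0.03 m) or (horizontal distance between the grasp point and cap_1_center below 0.01 m and height (world z) of the grasp point below 0.03 m) or (horizontal distance between the grasp point and cap_2_center below 0.01 m and height (world z) of the grasp point below 0.03 m)).
It also fails if it takes over 51 s, if anything falls off the work surface, if the arm or the gripper's body presses on something with over 40 N, if the wrist force passes 120 N, or if a joint passes its speed limit or range.

## Robot

A 6-joint arm with a two-finger parallel gripper is mounted at the origin on a cart in front of the work surface, level with it; the furniture and walls round the work are solid. World frame = base frame: x ahead of the robot, y to its left, z up, the work surface at z = 0. Lengths are in m, angles in degrees, forces in N, time in s.
With the tool pointing down it reaches from about 0.375 to 0.9 m from the base axis. Payload 3.1 kg.
Tool frame: the origin (TCP) lies at the very end of the fingers, on their centre line; the grasp point (between the pads) lies 19 mm behind it; z points along the fingers, y is the line along which they close (so a half turn about z gives the same grasp; the last joint's range is limited). The gripper opens to 87 mm and grips with 3 to 60 N. Pads are 19 mm wide; open, the fingers measure 117 mm over their backs; the gripper's body (75 mm by 190 mm) begins 51 mm behind the grasp point.
Start: joints at [58.012, 30.224, 82.088, -0, 67.689, -10.227], TCP at [0.232, 0.58, 0.183] pointing down, gripper open.
Joint ranges: [-176.69, 176.69], [-43.24, 126.21], [12.49, 139.97], [-82, 262], [0, 151.66], [-163.58, 163.58]. Speed limits (degrees/s): [159.86, 159.86, 180, 180, 180, 180].

## Interface

Orientations are given as a 3x3 rotation matrix whose columns are the frame's x, y, z axes.
In Python, from rig import * gives the robot as it stands.
- The arm moves only by the tool jog_arm, never from a script. Its arguments are lists of equal length, an entry for each row: "delta_pos": the shift along the world's x, y, z in cm, a list of three; "turn": the turn about the world's z in degrees; "grip": the closure, from 0 (fully open) to 1 (shut). In form: {"delta_pos": [[x, y, z], ...], "turn": [turn, ...], "grip": [grip, ...]}. A call has 1 to 12 rows; each row is the pose to reach, as a shift and turn from the pose commanded when the call began; what a row does not reach only later rows make up. A row lasts 1/8 s, in which the tool goes at most 62.5 mm and 10.7 degrees, less where a joint would pass 70% of its speed; a pose out of reach is approached as far as the arm can. A call with a gripper value outside its range is refused whole. The fingers move at their own pace and stop on an object; the grip force is fixed at half the most. Time passes only in rows, so rows that repeat a pose let the fingers close. It gives the time, the measured TCP pose, the force, the opening and the grip force at its end, in the units of the state.
- read_state(): the state, without advancing time (a new reading comes with each control period).
- capture(name): name is "scene" or "top"; returns a dict with "color" (400x640x3 uint8, blue, green, red), "fovy" (degrees; the focal length in pixels is half the picture's height over the tangent of half this angle, whatever the lens; pixels are square), "cx", "cy" (the principal point, pixels), "camera_from_world" (4x4, takes a point from world to camera coordinates). Camera axes: x right, y up, looking along -z (the intrinsics and any distortion apply to the point x, -y, -z); pixel columns grow to the right and rows downward; lengths in m; the calibration is good to about 2 mm. A picture is of the moment at which its call begins. There is no depth.
- hand_in(): hands the job in; it is judged then, once.
The state is a dict: "time_s": time; "joint_positions": joint angles; "qvel": joint speeds; "tau": joint torques, N m; "position": TCP position; "tcp_rot": TCP orientation; "force": force on the tool from outside, world axes, zero at the start; "moment": the same for the moment, N m; "opening": opening from 0.0 (shut) to 1.0 (fully open); "grasp_force": force on a finger pad.
Only numpy, scipy, OpenCV 4.12 (cv2) and the standard library are available. Lean on these libraries where they do the work, as an engineer would, in place of code of your own. Each camera call takes 0.05 s, during which the arm holds its last target. There are 200 camera calls.

## Working session

There is one attempt and no reset: what is moved stays moved. The work goes in short steps, Python scripts to look and compute and a tool call to move; the robot and the scene stay as the last step left them, time stands still between calls to the robot, and variables do not carry over. Pictures are saved under pics/ and viewed, at most 10 in all, crops included, and the job is handed in when it is done.

Besides the shell and the picture viewer there is one more tool, called after ">>>" as name(argument=value, ...), one argument or row to a line, values as JSON. jog_arm: Moves the arm, as the interface text tells. Its arguments: {"type":"object","properties":{"delta_pos":{"type":"array"},"turn":{"type":"array"},"grip":{"type":"array"}},"required":["delta_pos","turn","grip"]}

```bash
mkdir -p pics; cat > h.py <<'E'
from rig import *
import numpy as np, cv2
def ray(c,u,v,z):
    f=200/np.tan(np.radians(c["fovy"])/2)
    M=np.array(c["camera_from_world"]);R=M[:3,:3];o=-R.T@M[:3,3]
    d=R.T@np.array([(u-c["cx"])/f,-(v-c["cy"])/f,-1.]);return o+d*(z-o[2])/d[2]
def px(c,p):
    f=200/np.tan(np.radians(c["fovy"])/2)
    q=np.array(c["camera_from_world"])@np.r_[p,1];return c["cx"]+f*q[0]/-q[2],c["cy"]+f*q[1]/q[2]
E
python3 - <<'E'
from h import *
for n in("top","scene"):
    c=capture(n);cv2.imwrite(f"pics/{n}0.png",c["color"]);print(n,{k:v for k,v in c.items() if k!="color"})
E
```

```text
top {'fovy': 50.286916119607426, 'cx': 323.15015568573926, 'cy': 195.14244139545514, 'camera_from_world': array([[-0.02187648, -0.99962676, -0.01636319,  0.09272392],
       [ 0.99527429, -0.02332421,  0.09426062, -0.60647028],
       [-0.0946071 , -0.01422377,  0.99541307, -0.89680462],
       [ 0.        ,  0.        ,  0.        ,  1.        ]])}
scene {'fovy': 47.42137536531934, 'cx': 324.07264896652464, 'cy': 191.08895897422957, 'camera_from_world': array([[ 0.58139124, -0.81354336,  0.01146416, -0.29298663],
       [ 0.33990269,  0.25566186,  0.90504319, -0.23652616],
       [-0.73922282, -0.52228749,  0.42516514, -0.5430104 ],
       [ 0.        ,  0.        ,  0.        ,  1.        ]])}
```

View pics/top0.png

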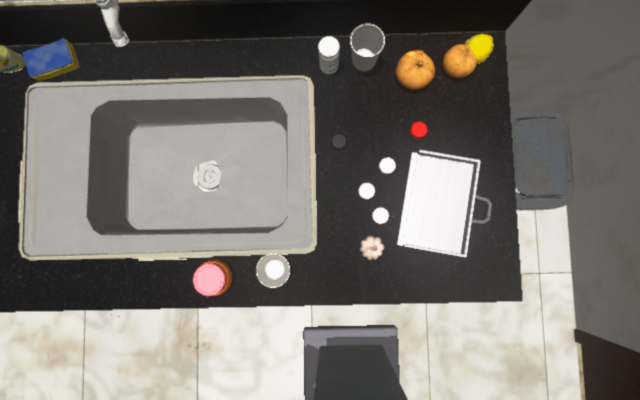

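View pics/scene0.png

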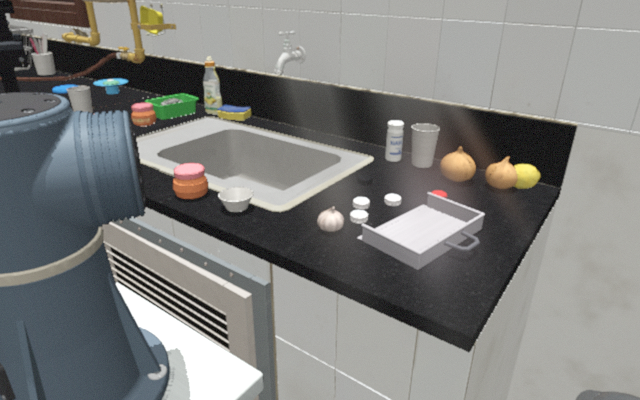

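The top view shows three white caps at about (387,166), (367,191) and (381,216). The look-alikes are a red cap (419,129), a black cap (339,141) and a white-topped bottle (329,45). The tray is at about (440,204), the garlic (372,248), the bowl (274,270) and the jar (212,279). I choose the three white discs in front of the mouth.

```bash
python3 - <<'E'
from h import *
c=capture("top");im=c["color"];h=cv2.cvtColor(im,cv2.COLOR_BGR2HSV)
m=cv2.inRange(h,(0,0,110),(180,255,255))
m[:, :325]=0;m[:110]=0;m[275:]=0;m[:,505:]=0
cs,_=cv2.findContours(m,cv2.RETR_EXTERNAL,cv2.CHAIN_APPROX_NONE)
for k in cs:
    a=cv2.contourArea(k)
    if a<60: continue
    M=cv2.moments(k);u,v=M["m10"]/a,M["m01"]/a
    print(a,round(u,1),round(v,1),"z.014:",ray(c,u,v,.014).round(4)[:2],"z.03",ray(c,u,v,.03).round(4)[:2])
    if a>2000:
        b=cv2.boxPoints(cv2.minAreaRect(k));print(cv2.minAreaRect(k))
        for q in b: print(q,ray(c,*q,.0).round(4)[:2],ray(c,*q,.035).round(4)[:2])
for n,u,v,z in(("bowl",274,270,.034),("jar",211,279,.065),("red",419,129,.014),("black",339,141,.014),("edge",400,302,0),("sink",316,240,0)):print(n,ray(c,u,v,z).round(3))
cv2.imwrite("pics/crop0.png",cv2.resize(im[110:275,325:505],None,fx=4,fy=3.6*4/3.6,interpolation=cv2.INTER_CUBIC)[:600])
s=capture("scene")
E
```

```text
401.0 371.7 247.3 z.014: [ 0.4931 -0.0242] z.03 [ 0.4936 -0.0227]
215.0 380.2 215.1 z.014: [ 0.5629 -0.0451] z.03 [ 0.5622 -0.0432]
214.0 366.4 190.5 z.014: [ 0.618  -0.0165] z.03 [ 0.6164 -0.0151]
209.0 387.1 165.2 z.014: [ 0.6734 -0.0641] z.03 [ 0.6708 -0.0619]
7189.5 441.2 203.3 z.014: [ 0.5858 -0.1796] z.03 [ 0.5847 -0.1754]
((446.9459228515625, 203.82432556152344), (87.6246566772461, 99.62577056884766), 9.462322235107422)
[395.54053 245.75676] [ 0.495  -0.0783] [ 0.496 -0.073]
[411.91888 147.4865 ] [ 0.7146 -0.1235] [ 0.7075 -0.1165]
[498.35132 161.89189] [ 0.6769 -0.3154] [ 0.6712 -0.3014]
[481.97296 260.16217] [ 0.4595 -0.2665] [ 0.4618 -0.2543]
202.0 418.7 129.1 z.014: [ 0.753  -0.1375] z.03 [ 0.749 -0.134]
bowl [0.45  0.187 0.034]
jar [0.437 0.313 0.065]
red [ 0.753 -0.138  0.014]
black [0.731 0.041 0.014]
edge [ 0.373 -0.083  0.   ]
sink [0.512 0.097 0.   ]
```

View pics/crop0.png

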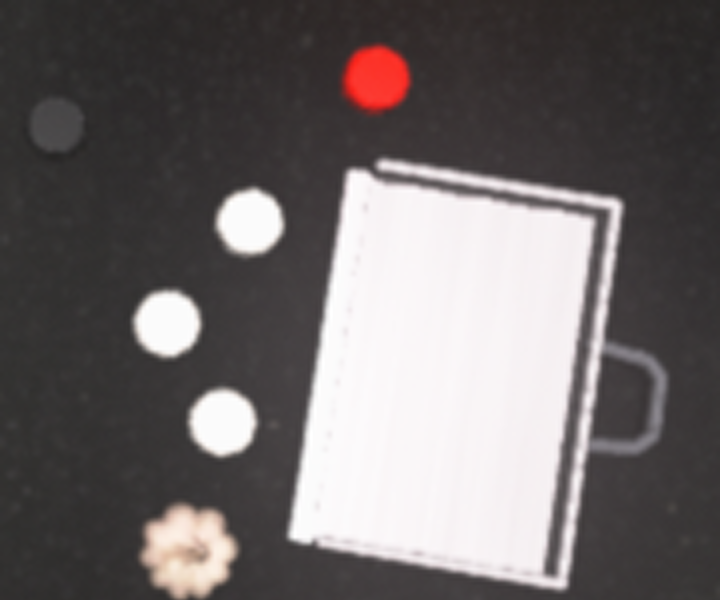

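The crop confirms three white discs in front of the mouth, at crop (250,221), (167,323) and (223,422). The lip runs from crop (290,540) to (350,170). From that, the tray centre is about (0.585,-0.179) and it is turned about 0.196 rad.

```bash
cat >> h.py <<'E'
def tray():
    # lip corners in top picture at z=0
    return None
E
python3 - <<'E'
from h import *
c=capture("top")
a,b=[ray(c,*q,0.)[:2] for q in((397.5,245),(412.5,152.5))]
y=(b-a)/np.linalg.norm(b-a);x=np.array([y[1],-y[0]]);o=(a+b)/2+.077*x
print("o",o.round(4),"x",x.round(3),"y",y.round(3),"len",np.linalg.norm(b-a), "yaw of y deg",np.degrees(np.arctan2(y[1],y[0])))
for n,p in dict(A=(.5629,-.0451),B=(.618,-.0165),C=(.6734,-.0641),garlic=(.4936,-.0227),red=(.753,-.1375)).items(): 
    d=np.array(p)-o;print(n,(d@x).round(4),(d@y).round(4))
def W(tx,ty):return (o+tx*x+ty*y).round(4)
for n,tx,ty in(("B0",-.215,.001),("B1",-.046,.008),("A0",-.175,-.048),("A1",-.046,-.05),("C0",-.178,.064),("C1",-.046,.060)):print(n,W(tx,ty))
s=read_state();print(s["position"],s["tcp_rot"],s["opening"],s["time_s"])
E
```

```text
o [ 0.5846 -0.179 ] x [-0.198 -0.98 ] y [ 0.98  -0.198] len 0.21068585166756115 yaw of y deg -11.412266815500848
A -0.1269 -0.0478
B -0.1659 0.0006
C -0.1302 0.0643
garlic -0.1352 -0.1201
red -0.074 0.1568
B0 [0.6281 0.0316]
B1 [ 0.6016 -0.1355]
A0 [0.5722 0.0021]
A1 [ 0.5447 -0.124 ]
C0 [ 0.6826 -0.0171]
C1 [ 0.6525 -0.1457]
[0.23148257 0.58015364 0.18239866] [[-9.28736466e-01  3.70740222e-01 -5.14447087e-04]
 [ 3.70740545e-01  9.28736084e-01 -8.56832040e-04]
 [ 1.60123472e-04 -9.86497554e-04 -9.99999501e-01]] 0.9968753347295656 0.25
```

>>> jog_arm(
  delta_pos=[
    [39.8, -54.3, 0],
    [39.8, -54.3, 0],
    [39.8, -54.3, 0],
    [39.8, -54.3, 0],
    [39.8, -54.3, 0],
    [39.8, -54.3, 0],
    [39.8, -54.3, 0],
    [39.8, -54.3, 0],
    [39.8, -54.3, 0],
    [39.8, -54.3, 0],
    [39.8, -54.3, 0],
    [39.8, -54.3, 0],
  ],
  turn=[-10, -20, -30, -40, -50, -60, -70, -79.6, -79.6, -79.6, -79.6, -79.6],
  grip=[0.2, 0.4, 0.6, 0.8, 0.82, 0.82, 0.82, 0.82, 0.82, 0.82, 0.82, 0.82],
)

```text
time_s: 1.75
position: [0.6321, 0.0338, 0.1825]
tcp_rot: [[0.202, 0.979, 0.002], [0.979, -0.202, -0.001], [-0.0, 0.002, -1.0]]
force: [-0.7, 0.7, 0.2]
opening: 0.182
grasp_force: 0.0
```

>>> jog_arm(
  delta_pos=[
    [-0.1, 0, -6],
    [-0.1, 0, -11],
    [-0.1, 0, -15],
    [-0.1, 0, -16.5],
    [-0.1, 0, -17.5],
    [-0.1, 0, -17.5],
  ],
  turn=[0, 0, 0, 0, 0, 0],
  grip=[0.82, 0.82, 0.82, 0.82, 0.82, 0.82],
)

```text
time_s: 2.5
position: [0.6292, 0.0377, 0.0085]
tcp_rot: [[0.197, 0.98, 0.001], [0.98, -0.197, -0.0], [0.0, 0.001, -1.0]]
force: [0.4, 0.2, 0.6]
opening: 0.177
grasp_force: 0.0
```

```bash
python3 - <<'E'
from h import *
c=capture("scene");cv2.imwrite("pics/s1.png",cv2.resize(c["color"][130:280,290:490],None,fx=4,fy=4));print(read_state()["position"],read_state()["force"])
E
```

```text
[0.62966124 0.03757319 0.0090614 ] [0.73716744 0.07562727 0.30833869]
```

View pics/s1.png

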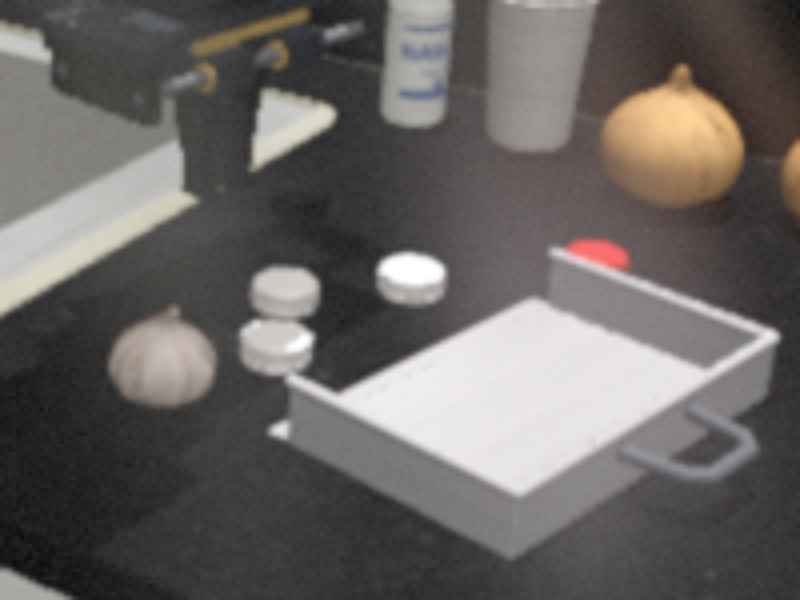

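The view shows the closed fingertips behind the middle cap, at crop (215,190), with nothing disturbed. I'm pushing cap B now.

>>> jog_arm(
  delta_pos=[
    [-0.4, -2, -0.2],
    [-0.7, -3.6, -0.2],
    [-1.0, -5.2, -0.2],
    [-1.2, -6.8, -0.2],
    [-1.5, -8.4, -0.2],
    [-1.7, -10, -0.2],
    [-1.9, -11.6, -0.2],
    [-2.2, -13.2, -0.2],
    [-2.4, -14.8, -0.2],
    [-2.6, -16.2, -0.2],
    [-2.8, -17, -0.2],
    [-2.8, -17.3, -0.2],
  ],
  turn=[0, 0, 0, 0, 0, 0, 0, 0, 0, 0, 0, 0],
  grip=[0.82, 0.82, 0.82, 0.82, 0.82, 0.82, 0.82, 0.82, 0.82, 0.82, 0.82, 0.82],
)

```text
time_s: 4.05
position: [0.6005, -0.136, 0.0058]
tcp_rot: [[0.198, 0.98, -0.0], [0.98, -0.198, 0.0], [0.0, -0.0, -1.0]]
force: [0.4, 0.2, -0.1]
opening: 0.182
grasp_force: 0.0
```

>>> jog_arm(
  delta_pos=[
    [0.2, 1.0, 0],
    [0.4, 2, 5],
    [-0.5, 6, 6],
    [-2, 11, 6],
    [-2.85, 14.2, 6],
    [-2.85, 14.2, 5.5],
    [-2.85, 14.2, 2],
    [-2.85, 14.2, 0.2],
    [-2.85, 14.2, 0],
  ],
  turn=[0, 0, 0, 0, 0, 0, 0, 0, 0],
  grip=[0.82, 0.82, 0.82, 0.82, 0.82, 0.82, 0.82, 0.82, 0.82],
)

```text
time_s: 5.18
position: [0.5712, 0.0063, 0.0043]
tcp_rot: [[0.197, 0.98, -0.003], [0.98, -0.197, 0.001], [-0.0, -0.003, -1.0]]
force: [-0.2, 0.3, -0.5]
opening: 0.179
grasp_force: 0.0
```

```bash
python3 - <<'E'
from h import *
c=capture("scene");cv2.imwrite("pics/s2.png",cv2.resize(c["color"][130:280,290:490],None,fx=4,fy=4));print(read_state()["position"],read_state()["force"])
E
```

```text
[0.57187583 0.00614557 0.00496641] [ 0.46819211  1.241545   -0.04633133]
```

View pics/s2.png

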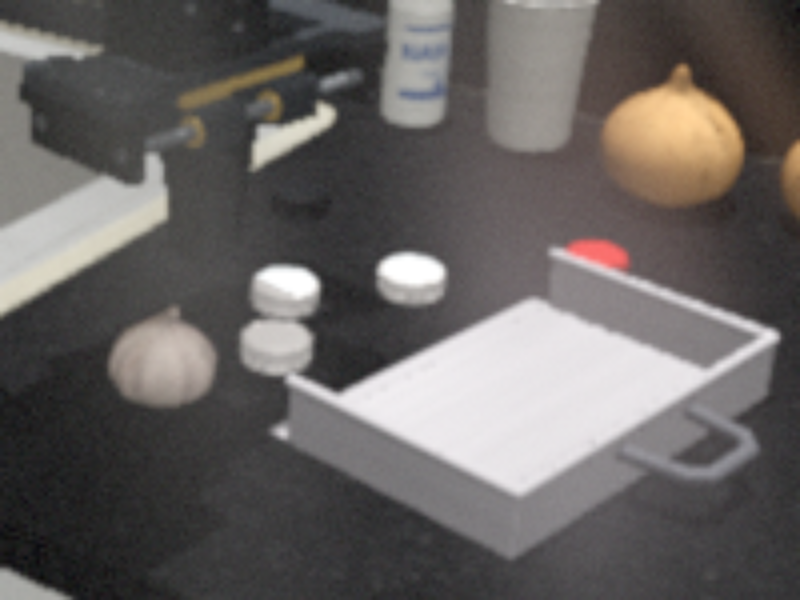

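The picture shows all three caps unmoved, at crop (285,290), (277,345) and (411,278). The fingers are near crop (205,240), so the push missed cap B. I'll check the calibration by comparing where the TCP and the caps land in both views.

```bash
python3 - <<'E'
from h import *
s=read_state();c=capture("scene");t=capture("top")
print("tcp",s["position"],"scene px",px(c,s["position"]),"crop",[(np.array(px(c,s["position"]))-[290,130])*4],"top px",px(t,s["position"]))
for n,u,v in(("c1",285,275),("c2",277,330),("c3",411,264)): # crop px of cap top centres (approx)
    print(n,ray(c,290+u/4,130+v/4,.014).round(4))
for p in((.5629,-.0451,.014),(.618,-.0165,.014),(.6734,-.0641,.014)):print("exp crop",(np.array(px(c,p))-[290,130])*4)
print({k:(v if k!="color" else 0) for k,v in c.items()})
print({k:(v if k!="color" else 0) for k,v in t.items()})
cv2.imwrite("pics/t2.png",cv2.resize(t["color"][110:290,305:505],None,fx=3.3,fy=3.3))
E
```

```text
tcp [0.57187583 0.00614557 0.00496641] scene px (np.float64(340.3474896371393), np.float64(208.08150236490738)) crop [array([201.38995855, 312.32600946])] top px (np.float64(356.47553307409373), np.float64(211.7951290212409))
c1 [ 0.6211 -0.0152  0.014 ]
c2 [ 0.5639 -0.0453  0.014 ]
c3 [ 0.6747 -0.0637  0.014 ]
exp crop [275.66592785 330.67880875]
exp crop [283.99968158 277.6592724 ]
exp crop [410.65671394 265.00732539]
{'color': 0, 'fovy': 47.42137536531934, 'cx': 324.07264896652464, 'cy': 191.08895897422957, 'camera_from_world': array([[ 0.58139124, -0.81354336,  0.01146416, -0.29298663],
       [ 0.33990269,  0.25566186,  0.90504319, -0.23652616],
       [-0.73922282, -0.52228749,  0.42516514, -0.5430104 ],
       [ 0.        ,  0.        ,  0.        ,  1.        ]])}
{'color': 0, 'fovy': 50.286916119607426, 'cx': 323.15015568573926, 'cy': 195.14244139545514, 'camera_from_world': array([[-0.02187648, -0.99962676, -0.01636319,  0.09272392],
       [ 0.99527429, -0.02332421,  0.09426062, -0.60647028],
       [-0.0946071 , -0.01422377,  0.99541307, -0.89680462],
       [ 0.        ,  0.        ,  0.        ,  1.        ]])}
```

View pics/t2.png

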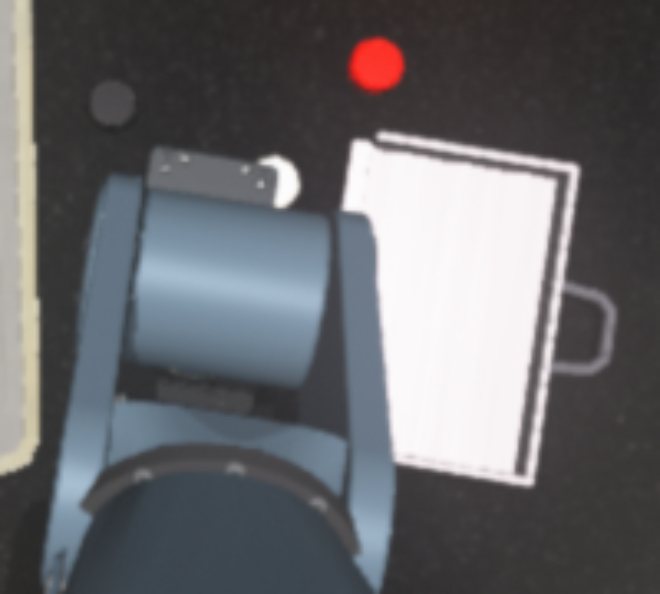

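The two views agree on the caps. The TCP reads as crop (201,312), but the visible tips look higher, so I'll check with a brightened crop.

```bash
python3 - <<'E'
from h import *
s=read_state();c=capture("scene");im=c["color"][140:230,310:400].astype(float)
im=np.clip((im/255)**.45*255,0,255).astype(np.uint8);im=cv2.resize(im,None,fx=6.5,fy=6.5,interpolation=cv2.INTER_CUBIC)
R=np.array(s["tcp_rot"]);p=np.array(s["position"])
for dz in(0,.01,.02,.03,.04):
    u,v=px(c,p+[0,0,dz]);q=(int((u-310)*6.5),int((v-140)*6.5));print(dz,q);cv2.circle(im,q,3,(0,0,255),-1)
cv2.imwrite("pics/s3.png",im)
E
```

```text
0 (199, 438)
0.01 (200, 410)
0.02 (200, 383)
0.03 (201, 355)
0.04 (202, 327)
```

View pics/s3.png

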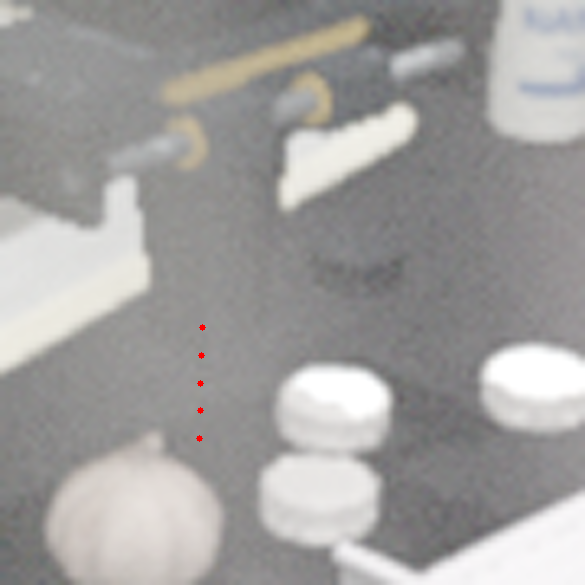

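```bash
python3 - <<'E'
from h import *
s=read_state();p=np.array(s["position"])
caps=[capture("scene") for _ in range(6)];c=caps[0];im=np.mean([k["color"].astype(float) for k in caps],0)
bg=cv2.imread("pics/scene0.png").astype(float)
u0=px(c,p)[0]
for v in range(165,222,2): print(v,[tuple(im[v:v+2,int(u0)+k-1:int(u0)+k+2].mean((0,1)).round().astype(int).tolist()) for k in(-8,-4,0,4,8)], [tuple(bg[v:v+2,int(u0)+k-2:int(u0)+k+3].mean((0,1)).round().astype(int).tolist()) for k in(-4,4)])
ty=np.array([.98,-.197,0]);tx=np.array([.197,.98,0])
for dz in(.07,.09,.11):
  print(dz,[tuple(np.round((np.array(px(c,p+a*.095*ty+b*.0375*tx+[0,0,dz]))-[310,140])*6.5)) for a,b in((-1,-1),(-1,1),(1,-1))])
E
```

```text
165 [(81, 82, 83), (75, 79, 81), (77, 84, 87), (72, 72, 72), (60, 61, 62)] [(192, 194, 195), (194, 196, 197)]
167 [(74, 76, 77), (71, 73, 74), (73, 74, 74), (71, 72, 73), (65, 66, 67)] [(192, 195, 195), (195, 197, 198)]
169 [(75, 77, 78), (72, 75, 76), (72, 74, 75), (71, 72, 73), (66, 67, 67)] [(192, 194, 194), (196, 200, 201)]
171 [(80, 82, 83), (73, 75, 76), (73, 74, 76), (70, 72, 73), (66, 67, 68)] [(190, 193, 194), (199, 210, 212)]
173 [(100, 103, 104), (74, 75, 76), (73, 75, 75), (71, 72, 73), (66, 67, 68)] [(192, 196, 196), (198, 213, 216)]
175 [(106, 109, 109), (74, 76, 77), (74, 75, 77), (73, 73, 75), (68, 69, 70)] [(196, 206, 208), (183, 198, 201)]
177 [(112, 115, 117), (75, 77, 78), (74, 76, 77), (74, 75, 76), (68, 69, 70)] [(196, 210, 214), (121, 130, 132)]
179 [(139, 149, 151), (75, 77, 78), (74, 75, 76), (74, 75, 76), (70, 71, 72)] [(189, 204, 208), (93, 96, 98)]
181 [(145, 158, 161), (74, 76, 77), (75, 76, 77), (75, 76, 77), (70, 70, 71)] [(141, 152, 156), (93, 95, 98)]
183 [(130, 140, 143), (75, 77, 78), (75, 76, 77), (75, 76, 77), (70, 71, 72)] [(102, 104, 108), (94, 
[... 1767 characters left out ...]
94), (157, 164, 175), (87, 89, 94), (73, 73, 74)] [(231, 240, 252), (117, 120, 127)]
219 [(180, 188, 199), (169, 177, 189), (163, 171, 182), (93, 95, 101), (68, 69, 70)] [(217, 225, 238), (118, 122, 128)]
221 [(173, 181, 192), (163, 171, 182), (162, 170, 181), (85, 87, 91), (66, 67, 68)] [(201, 209, 221), (112, 116, 122)]
0.07 [(np.float64(65.0), np.float64(366.0)), (np.float64(-101.0), np.float64(286.0)), (np.float64(491.0), np.float64(198.0))]
0.09 [(np.float64(66.0), np.float64(303.0)), (np.float64(-102.0), np.float64(225.0)), (np.float64(495.0), np.float64(141.0))]
0.11 [(np.float64(66.0), np.float64(238.0)), (np.float64(-104.0), np.float64(164.0)), (np.float64(499.0), np.float64(83.0))]
```

```bash
python3 - <<'E'
from h import *
c=capture("top")
for z in(.1,.12,.14,.16): print(z,ray(c,350.5,154.5,z).round(3),ray(c,389,161.5,z).round(3))
s=read_state();print(s["joint_positions"],s["position"],s["force"])
E
```

```text
0.1 [0.683 0.021 0.1  ] [ 0.667 -0.056  0.1  ]
0.12 [0.679 0.022 0.12 ] [ 0.663 -0.053  0.12 ]
0.14 [0.675 0.023 0.14 ] [ 0.66  -0.051  0.14 ]
0.16 [0.672 0.024 0.16 ] [ 0.656 -0.048  0.16 ]
[-1.05405466e+01  4.08345642e+01  9.72384234e+01 -2.81238381e-03
  4.18874712e+01  8.20904094e-01] [0.57238284 0.00638977 0.00625612] [ 0.11048961  0.06345654 -0.32856497]
```

>>> jog_arm(
  delta_pos=[
    [0, 0.5, -0.2],
    [0, 0.5, -0.5],
  ],
  turn=[0, 0],
  grip=[0.82, 0.82],
)

```text
time_s: 5.98
position: [0.5721, 0.0119, 0.0008]
tcp_rot: [[0.196, 0.981, 0.0], [0.981, -0.196, 0.0], [0.0, -0.0, -1.0]]
force: [0.5, -0.5, 0.3]
opening: 0.182
grasp_force: 0.0
```

>>> jog_arm(
  delta_pos=[
    [0, 0, -0.2],
    [0, 0, -0.4],
    [0, 0, -0.4],
  ],
  turn=[0, 0, 0],
  grip=[0.82, 0.82, 0.82],
)

```text
time_s: 6.35
position: [0.572, 0.0114, -0.0034]
tcp_rot: [[0.197, 0.98, -0.001], [0.98, -0.197, 0.0], [-0.0, -0.001, -1.0]]
force: [-0.7, 0.3, 0.0]
opening: 0.179
grasp_force: 0.0
```

```bash
python3 - <<'E'
from h import *
s=read_state();p=np.array(s["position"]);print(p,s["force"])
caps=[capture("scene") for _ in range(6)];c=caps[0];im=np.mean([k["color"].astype(float) for k in caps],0).mean(2)
u0,v0=px(c,p);print(u0,v0)
for v in range(183,222): print(v,[int(im[v,int(u0)+k-1:int(u0)+k+2].mean()) for k in range(-12,13,2)])
x=im[140:230,310:400];x=np.clip((x-50)*5,0,255).astype(np.uint8)
cv2.imwrite("pics/s4.png",cv2.resize(x,None,fx=6.5,fy=6.5,interpolation=cv2.INTER_CUBIC))
E
```

```text
[ 0.57197661  0.01143016 -0.00341963] [-0.66625972  0.28824665  0.02750331]
338.21129817585637 210.8727826641288
183 [202, 191, 111, 74, 76, 77, 77, 78, 76, 75, 72, 70, 72]
184 [200, 190, 111, 74, 76, 75, 76, 77, 76, 74, 72, 70, 73]
185 [199, 178, 104, 75, 75, 76, 76, 77, 76, 76, 72, 70, 73]
186 [192, 141, 83, 74, 75, 75, 75, 77, 76, 75, 73, 71, 72]
187 [164, 105, 76, 75, 75, 75, 76, 77, 76, 74, 71, 71, 73]
188 [109, 80, 75, 75, 76, 75, 77, 77, 76, 76, 73, 71, 72]
189 [79, 77, 76, 74, 75, 74, 75, 77, 77, 76, 74, 72, 74]
190 [77, 78, 75, 74, 75, 75, 76, 77, 76, 75, 72, 72, 75]
191 [78, 77, 74, 72, 74, 75, 76, 77, 76, 75, 72, 72, 74]
192 [75, 76, 74, 73, 74, 74, 75, 77, 76, 76, 73, 72, 75]
193 [77, 78, 74, 73, 73, 75, 76, 79, 78, 76, 73, 72, 75]
194 [77, 79, 76, 72, 74, 74, 75, 78, 79, 78, 75, 74, 74]
195 [76, 77, 76, 74, 73, 74, 76, 78, 79, 79, 78, 75, 73]
196 [76, 76, 78, 78, 75, 74, 75, 77, 79, 80, 78, 76, 74]
197 [76, 78, 79, 80, 79, 75, 77, 79, 79, 78, 78, 77, 76]
198 [74, 76, 77, 78, 80, 79, 80, 80, 80, 81, 79, 77, 73]
199 [74, 76, 77, 77, 77, 79, 80, 81, 80, 81, 80, 75, 71]
200 
[... 663 characters left out ...]
3, 135, 97, 71, 71, 72, 71, 69, 85]
212 [161, 169, 166, 166, 170, 164, 137, 87, 70, 71, 70, 71, 119]
213 [167, 172, 174, 176, 180, 176, 165, 117, 73, 71, 71, 73, 137]
214 [168, 174, 180, 184, 183, 181, 173, 144, 88, 70, 69, 74, 140]
215 [167, 176, 183, 187, 186, 185, 177, 159, 110, 72, 69, 72, 133]
216 [168, 179, 187, 191, 188, 188, 181, 163, 125, 75, 68, 72, 126]
217 [170, 181, 190, 193, 189, 186, 183, 164, 134, 83, 68, 74, 126]
218 [168, 181, 189, 194, 188, 181, 182, 165, 144, 93, 67, 71, 122]
219 [168, 181, 187, 191, 186, 178, 182, 170, 147, 97, 68, 70, 120]
220 [167, 181, 183, 186, 185, 177, 179, 175, 147, 92, 66, 67, 107]
221 [166, 180, 182, 184, 184, 174, 173, 173, 147, 89, 66, 66, 83]
```

View pics/s4.png

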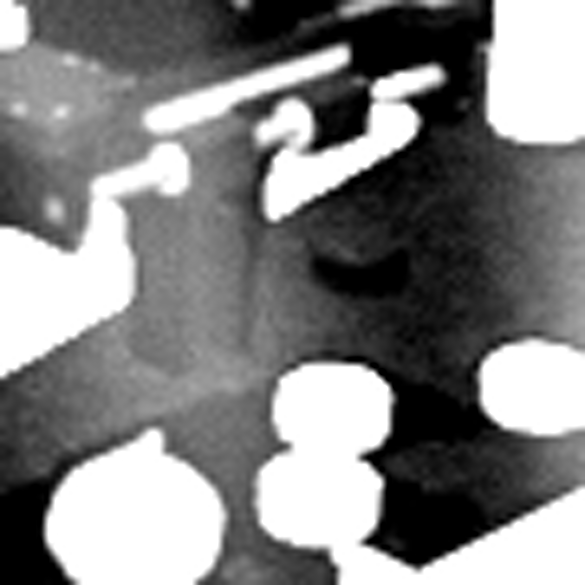

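In the contrast-stretched crop the finger bottoms end at about crop (185,372), which is full-picture (338,197). The reported TCP projects to (338,211). So the real tips are about 3 cm higher than reported, and the first push passed over the cap. I'll go down in guarded steps and find the worktop by force.

>>> jog_arm(
  delta_pos=[
    [0, 0, -0.5],
    [0, 0, -1.0],
    [0, 0, -1.4],
    [0, 0, -1.4],
  ],
  turn=[0, 0, 0, 0],
  grip=[0.82, 0.82, 0.82, 0.82],
)

```text
time_s: 7.15
position: [0.5718, 0.0115, -0.0177]
tcp_rot: [[0.197, 0.98, -0.001], [0.98, -0.197, 0.0], [-0.0, -0.001, -1.0]]
force: [0.3, 0.1, 0.2]
opening: 0.181
grasp_force: 0.0
```

>>> jog_arm(
  delta_pos=[
    [0, 0, -0.2],
    [0, 0, -0.3],
  ],
  turn=[0, 0],
  grip=[0.82, 0.82],
)

```text
time_s: 7.4
position: [0.5722, 0.0115, -0.0202]
tcp_rot: [[0.197, 0.98, 0.0], [0.98, -0.197, -0.0], [0.0, 0.0, -1.0]]
force: [0.6, -0.1, -0.1]
opening: 0.181
grasp_force: 0.0
```

```bash
python3 - <<'E'
from h import *
s=read_state();p=np.array(s["position"]);print(p,s["force"])
caps=[capture("scene") for _ in range(6)];c=caps[0];im=np.mean([k["color"].astype(float) for k in caps],0).mean(2)
u0,v0=px(c,p+[0,0,.03]);print(u0,v0)
for v in range(190,216): print(v,[int(im[v,int(u0)+k-1:int(u0)+k+2].mean()) for k in range(-12,13,2)])
E
```

```text
[ 0.57222096  0.01145703 -0.02017877] [ 0.6413556  -0.06896271 -0.09026408]
338.4186753734087 205.30301563349659
190 [73, 75, 70, 70, 70, 71, 72, 73, 73, 73, 70, 68, 71]
191 [73, 73, 70, 69, 70, 70, 71, 73, 74, 73, 70, 69, 72]
192 [74, 74, 70, 70, 70, 71, 73, 73, 72, 72, 70, 71, 73]
193 [72, 73, 70, 68, 70, 70, 73, 74, 73, 73, 70, 67, 72]
194 [74, 75, 70, 69, 68, 69, 71, 73, 73, 72, 69, 68, 71]
195 [73, 73, 69, 69, 69, 69, 72, 73, 73, 72, 70, 70, 71]
196 [73, 74, 69, 68, 69, 68, 71, 73, 73, 72, 70, 71, 72]
197 [72, 73, 69, 68, 69, 70, 71, 72, 72, 72, 69, 69, 71]
198 [72, 73, 69, 67, 68, 70, 71, 72, 73, 72, 69, 69, 68]
199 [72, 72, 68, 67, 67, 69, 71, 73, 72, 71, 70, 68, 65]
200 [70, 72, 68, 66, 67, 69, 70, 73, 73, 72, 69, 68, 67]
201 [71, 72, 68, 67, 67, 68, 71, 71, 71, 71, 70, 68, 67]
202 [70, 73, 71, 68, 65, 68, 70, 70, 70, 70, 69, 68, 68]
203 [72, 73, 73, 71, 68, 67, 69, 71, 71, 69, 68, 67, 67]
204 [73, 73, 70, 69, 68, 68, 70, 70, 70, 70, 69, 69, 67]
205 [72, 70, 67, 67, 69, 68, 69, 70, 69, 69, 69, 67, 65]
206 [68, 67, 65, 85, 85, 68, 68, 68, 68, 69, 69, 68, 66]
207 [63, 63, 75, 112, 110, 68, 68, 68, 69, 68, 68, 67, 66]
208 [61, 73, 98, 125, 114, 69, 67, 68, 69, 68, 69, 67, 66]
209 [76, 104, 118, 124, 105, 70, 65, 67, 67, 68, 68, 67, 66]
210 [112, 131, 133, 134, 123, 92, 70, 67, 68, 68, 68, 67, 66]
211 [144, 153, 151, 150, 152, 135, 95, 69, 67, 68, 67, 66, 84]
212 [161, 168, 166, 166, 170, 165, 137, 84, 67, 67, 67, 68, 117]
213 [168, 173, 174, 177, 179, 176, 164, 116, 71, 68, 67, 70, 137]
214 [168, 174, 180, 184, 184, 181, 173, 144, 86, 66, 66, 72, 139]
215 [166, 175, 183, 187, 186, 185, 177, 159, 108, 69, 66, 70, 132]
```

>>> jog_arm(
  delta_pos=[
    [0, 0, -0.2],
    [0, 0, -0.4],
    [0, 0, -0.4],
  ],
  turn=[0, 0, 0],
  grip=[0.82, 0.82, 0.82],
)

```text
time_s: 8.07
position: [0.5719, 0.0115, -0.0244]
tcp_rot: [[0.197, 0.98, -0.001], [0.98, -0.197, 0.0], [-0.0, -0.001, -1.0]]
force: [0.9, -0.3, 0.3]
opening: 0.18
grasp_force: 0.0
```

>>> jog_arm(
  delta_pos=[
    [0, 0, -0.1],
    [0, 0, -0.2],
  ],
  turn=[0, 0],
  grip=[0.82, 0.82],
)

```text
time_s: 8.32
position: [0.5722, 0.0114, -0.0262]
tcp_rot: [[0.197, 0.98, 0.0], [0.98, -0.197, -0.0], [-0.0, 0.0, -1.0]]
force: [0.9, 0.1, 0.4]
opening: 0.184
grasp_force: 0.0
```

>>> jog_arm(
  delta_pos=[
    [0, 0, -0.1],
    [0, 0, -0.2],
  ],
  turn=[0, 0],
  grip=[0.82, 0.82],
)

```text
time_s: 8.57
position: [0.5722, 0.0114, -0.0282]
tcp_rot: [[0.197, 0.98, -0.0], [0.98, -0.197, 0.0], [0.0, -0.0, -1.0]]
force: [-0.1, -1.0, -0.2]
opening: 0.181
grasp_force: 0.0
```

>>> jog_arm(
  delta_pos=[
    [0, 0, -0.1],
    [0, 0, -0.2],
  ],
  turn=[0, 0],
  grip=[0.82, 0.82],
)

```text
time_s: 8.82
position: [0.5722, 0.0114, -0.0302]
tcp_rot: [[0.197, 0.98, -0.0], [0.98, -0.197, 0.0], [0.0, -0.0, -1.0]]
force: [0.1, 0.7, 0.1]
opening: 0.182
grasp_force: 0.0
```

>>> jog_arm(
  delta_pos=[
    [0, 0, -0.1],
    [0, 0, -0.2],
  ],
  turn=[0, 0],
  grip=[0.82, 0.82],
)

```text
time_s: 9.07
position: [0.5722, 0.0115, -0.0322]
tcp_rot: [[0.197, 0.98, 0.0], [0.98, -0.197, -0.0], [0.0, 0.0, -1.0]]
force: [-0.3, -0.1, -0.1]
opening: 0.18
grasp_force: 0.0
```

>>> jog_arm(
  delta_pos=[
    [0, 0, -0.1],
    [0, 0, -0.2],
  ],
  turn=[0, 0],
  grip=[0.82, 0.82],
)

```text
time_s: 9.32
position: [0.5721, 0.0114, -0.0342]
tcp_rot: [[0.197, 0.98, -0.0], [0.98, -0.197, 0.0], [-0.0, -0.0, -1.0]]
force: [0.2, 0.2, -0.5]
opening: 0.181
grasp_force: 0.0
```

>>> jog_arm(
  delta_pos=[
    [0, 0, -0.1],
    [0, 0, -0.1],
  ],
  turn=[0, 0],
  grip=[0.82, 0.82],
)

```text
time_s: 9.57
position: [0.5721, 0.0115, -0.0352]
tcp_rot: [[0.197, 0.98, -0.0], [0.98, -0.197, 0.0], [0.0, -0.0, -1.0]]
force: [-0.0, -0.2, 0.1]
opening: 0.182
grasp_force: 0.0
```

```bash
python3 - <<'E'
from h import *
s=read_state();p=np.array(s["position"]);print(p,s["force"])
caps=[capture("scene") for _ in range(8)];c=caps[0];im=np.mean([k["color"].astype(float) for k in caps],0).mean(2)
print(px(c,[p[0],p[1],0]))
for v in range(194,216): print(v,[int(10*im[v,int(338)+k-1:int(338)+k+2].mean()) for k in range(-12,15,2)])
E
```

```text
[ 0.57212989  0.01146033 -0.0352214 ] [-0.02193418 -0.17819646  0.12098168]
(np.float64(338.27918864084927), np.float64(209.42165255440466))
194 [723, 708, 670, 664, 673, 686, 708, 725, 720, 698, 683, 660, 691, 694]
195 [716, 714, 677, 668, 678, 691, 695, 715, 721, 710, 690, 670, 694, 679]
196 [713, 709, 672, 661, 673, 680, 698, 716, 721, 716, 685, 681, 704, 661]
197 [715, 716, 668, 658, 670, 676, 693, 722, 725, 710, 683, 683, 688, 640]
198 [707, 714, 672, 663, 669, 670, 694, 708, 707, 708, 696, 674, 651, 766]
199 [707, 708, 671, 652, 660, 677, 697, 720, 724, 708, 681, 655, 645, 930]
200 [696, 711, 662, 649, 659, 674, 698, 711, 712, 712, 685, 666, 656, 1007]
201 [690, 711, 662, 647, 664, 670, 702, 719, 706, 703, 683, 664, 651, 1040]
202 [700, 710, 654, 642, 663, 663, 697, 711, 709, 714, 687, 665, 681, 1056]
203 [711, 718, 654, 640, 654, 665, 682, 705, 701, 706, 686, 678, 688, 1061]
204 [720, 704, 645, 639, 639, 649, 687, 708, 707, 698, 684, 670, 676, 1033]
205 [702, 666, 629, 651, 663, 662, 691, 706, 702, 700, 680, 658, 649, 931]
206 [651, 624, 620, 814, 834, 659, 679, 697, 697, 699, 673, 665, 657, 887]
207 [596, 611, 732, 1114, 1079, 666, 667, 680, 689, 695, 673, 670, 654, 737]
208 [601, 725, 972, 1245, 1129, 668, 670, 679, 674, 685, 676, 661, 652, 622]
209 [746, 1037, 1175, 1231, 1034, 677, 662, 658, 669, 676, 675, 663, 645, 673]
210 [1112, 1307, 1325, 1325, 1227, 899, 681, 666, 669, 673, 660, 657, 653, 1049]
211 [1447, 1529, 1509, 1509, 1530, 1346, 935, 671, 669, 676, 676, 657, 833, 1535]
212 [1615, 1685, 1659, 1655, 1705, 1645, 1375, 848, 664, 663, 669, 654, 1165, 1863]
213 [1678, 1727, 1742, 1771, 1799, 1760, 1644, 1144, 698, 658, 665, 710, 1376, 1986]
214 [1675, 1731, 1805, 1836, 1836, 1811, 1730, 1437, 847, 659, 673, 718, 1384, 1958]
215 [1672, 1755, 1834, 1872, 1860, 1850, 1775, 1590, 1070, 678, 650, 682, 1320, 1909]
```

>>> jog_arm(
  delta_pos=[
    [0, 0, -0.1],
    [0, 0, -0.15],
  ],
  turn=[0, 0],
  grip=[0.82, 0.82],
)

```text
time_s: 10.22
position: [0.5721, 0.0115, -0.0367]
tcp_rot: [[0.197, 0.98, -0.0], [0.98, -0.197, 0.0], [-0.0, -0.0, -1.0]]
force: [-0.4, 1.2, -0.6]
opening: 0.178
grasp_force: 0.0
```

>>> jog_arm(
  delta_pos=[
    [0, 0, -0.1],
    [0, 0, -0.15],
  ],
  turn=[0, 0],
  grip=[0.82, 0.82],
)

```text
time_s: 10.48
position: [0.5721, 0.0115, -0.0383]
tcp_rot: [[0.197, 0.98, -0.0], [0.98, -0.197, 0.0], [0.0, -0.0, -1.0]]
force: [0.4, -1.1, -0.8]
opening: 0.181
grasp_force: 0.0
```

>>> jog_arm(
  delta_pos=[
    [0, 0, -0.1],
    [0, 0, -0.15],
  ],
  turn=[0, 0],
  grip=[0.82, 0.82],
)

```text
time_s: 10.72
position: [0.5722, 0.0115, -0.0392]
tcp_rot: [[0.197, 0.98, 0.0], [0.98, -0.197, -0.0], [-0.0, 0.0, -1.0]]
force: [-1.2, 0.1, 6.4]
opening: 0.181
grasp_force: 3.4
```

>>> jog_arm(
  delta_pos=[
    [0, 0, -0.1],
    [0, 0, -0.15],
  ],
  turn=[0, 0],
  grip=[0.82, 0.82],
)

```text
time_s: 10.98
position: [0.5722, 0.0114, -0.0393]
tcp_rot: [[0.197, 0.98, 0.0], [0.98, -0.197, -0.0], [-0.0, 0.0, -1.0]]
force: [-3.8, -0.4, 16.3]
opening: 0.179
grasp_force: 8.3
```

```bash
python3 - <<'E'
from h import *
s=read_state();p=np.array(s["position"]);print(p,s["force"])
caps=[capture("scene") for _ in range(4)];c=caps[0];im=np.mean([k["color"].astype(float) for k in caps],0).mean(2)
x=im[150:220,310:390];x=np.clip((x-55)*9,0,255).astype(np.uint8)
cv2.imwrite("pics/s5.png",cv2.resize(x,None,fx=8,fy=8,interpolation=cv2.INTER_CUBIC))
E
```

```text
[ 0.57221117  0.01143317 -0.03929652] [-3.80718161 -0.38609973 16.29644684]
```

View pics/s5.png

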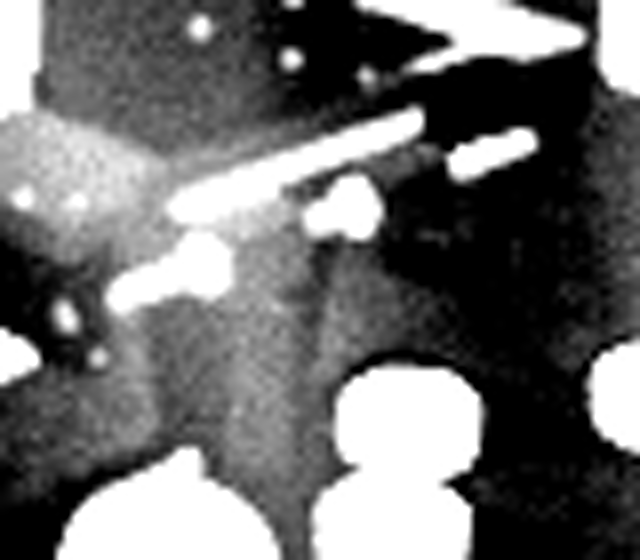

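The image shows the finger bottoms just above the garlic, and the force confirms contact with the worktop at a reported z of -0.0392. The z reading is therefore 39 mm too low, and I'll sweep at a reported z of -0.033, which is about 6 mm true. Next I push cap A, since the fingers are already behind it.

>>> jog_arm(
  delta_pos=[
    [0, 0, 0.8],
    [0, 0, 0.8],
    [-0.4, -2.0, 0.8],
    [-0.7, -3.5, 0.8],
    [-1.0, -5.0, 0.8],
    [-1.3, -6.5, 0.8],
    [-1.6, -8.0, 0.8],
    [-1.9, -9.5, 0.8],
    [-2.2, -11, 0.8],
    [-2.5, -12.5, 0.8],
    [-2.7, -13.5, 0.8],
    [-2.7, -13.5, 0.8],
  ],
  turn=[0, 0, 0, 0, 0, 0, 0, 0, 0, 0, 0, 0],
  grip=[0.82, 0.82, 0.82, 0.82, 0.82, 0.82, 0.82, 0.82, 0.82, 0.82, 0.82, 0.82],
)

```text
time_s: 12.68
position: [0.5452, -0.1244, -0.0331]
tcp_rot: [[0.198, 0.98, 0.0], [0.98, -0.198, -0.0], [-0.0, 0.0, -1.0]]
force: [1.1, -0.2, 0.1]
opening: 0.178
grasp_force: 0.0
```

```bash
cat > caps.py <<'E'
from h import *
c=capture("scene");g=c["color"];s=read_state();print(s["time_s"],s["position"],s["force"])
o=np.array([.5846,-.179]);x=np.array([-.198,-.98]);y=np.array([.98,-.198])
m=(g.min(2)>105).astype(np.uint8)*255;m[:185]=0;m[240:]=0;m[:,:340]=0;m[:,490:]=0
cs,_=cv2.findContours(m,cv2.RETR_EXTERNAL,cv2.CHAIN_APPROX_NONE)
for k in cs:
    if cv2.contourArea(k)<60: continue
    X,Y,w,h=cv2.boundingRect(k);p=ray(c,X+w/2,Y+h/2,.007)[:2]
    print((X,Y,w,h),p.round(3),"tray",((p-o)@x).round(3),((p-o)@y).round(3))
import sys
if len(sys.argv)>1: cv2.imwrite(sys.argv[1],cv2.resize(g[130:280,290:490],None,fx=4,fy=4))
E
python3 caps.py pics/s6.png
```

```text
12.725 [ 0.54508873 -0.12377008 -0.03315674] [-0.43105945 -0.25145289 -0.16376821]
(357, 191, 128, 49) [ 0.64  -0.147] tray -0.042 0.048
```

View pics/s6.png

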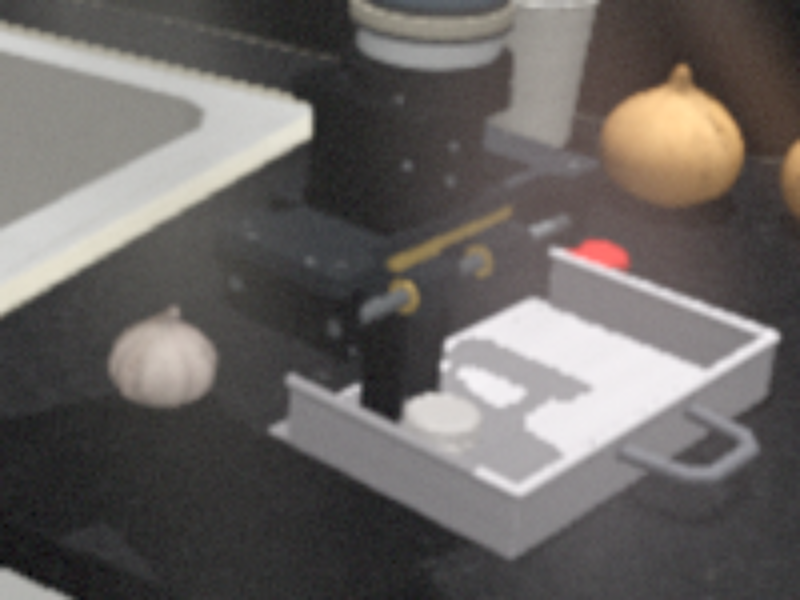

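The picture shows cap A inside the tray at crop (443,415), against the fingertips. The garlic at (163,360) is undisturbed. Next is cap B.

>>> jog_arm(
  delta_pos=[
    [0.2, 1.2, 0],
    [0.4, 2, 5],
    [3, 6, 5.5],
    [6, 11, 5.5],
    [8.4, 15.6, 5.5],
    [8.4, 15.6, 5.5],
    [8.4, 15.6, 2],
    [8.4, 15.6, 0.5],
    [8.4, 15.6, 0],
    [8.4, 15.6, 0],
  ],
  turn=[0, 0, 0, 0, 0, 0, 0, 0, 0, 0],
  grip=[0.82, 0.82, 0.82, 0.82, 0.82, 0.82, 0.82, 0.82, 0.82, 0.82],
)

```text
time_s: 13.98
position: [0.629, 0.0321, -0.0331]
tcp_rot: [[0.198, 0.98, -0.0], [0.98, -0.198, 0.0], [-0.0, -0.0, -1.0]]
force: [-0.4, 0.5, -0.8]
opening: 0.179
grasp_force: 0.0
```

```bash
python3 caps.py
```

```text
14.025 [ 0.62958181  0.03207365 -0.03260942] [-0.45939355  0.25832947  0.01574845]
(353, 196, 17, 14) [ 0.616 -0.019] tray -0.163 -0.001
(384, 193, 18, 13) [ 0.672 -0.066] tray -0.128 0.064
(357, 191, 128, 49) [ 0.64  -0.147] tray -0.042 0.048
```

>>> jog_arm(
  delta_pos=[
    [-0.4, -2, 0],
    [-0.7, -3.6, 0],
    [-1.0, -5.2, 0],
    [-1.2, -6.8, 0],
    [-1.5, -8.4, 0],
    [-1.7, -10, 0],
    [-1.9, -11.6, 0],
    [-2.2, -13.1, 0],
    [-2.4, -14.5, 0],
    [-2.6, -15.8, 0],
    [-2.75, -16.7, 0],
    [-2.75, -16.7, 0],
  ],
  turn=[0, 0, 0, 0, 0, 0, 0, 0, 0, 0, 0, 0],
  grip=[0.82, 0.82, 0.82, 0.82, 0.82, 0.82, 0.82, 0.82, 0.82, 0.82, 0.82, 0.82],
)

```text
time_s: 15.52
position: [0.6017, -0.1353, -0.0331]
tcp_rot: [[0.198, 0.98, 0.0], [0.98, -0.198, -0.0], [-0.0, 0.0, -1.0]]
force: [-0.5, -0.0, 0.0]
opening: 0.184
grasp_force: 0.0
```

```bash
python3 caps.py
```

```text
15.575 [ 0.60159507 -0.13473521 -0.03317218] [0.55129175 0.41670124 0.00136722]
(358, 192, 127, 48) [ 0.639 -0.149] tray -0.04 0.047
```

>>> jog_arm(
  delta_pos=[
    [0.2, 1.2, 0],
    [0.4, 2, 5],
    [3, 6, 5.5],
    [6, 10, 5.5],
    [8.1, 12.1, 5.5],
    [8.1, 12.1, 5.5],
    [8.1, 12.1, 2],
    [8.1, 12.1, 0.5],
    [8.1, 12.1, 0],
    [8.1, 12.1, 0],
  ],
  turn=[0, 0, 0, 0, 0, 0, 0, 0, 0, 0],
  grip=[0.82, 0.82, 0.82, 0.82, 0.82, 0.82, 0.82, 0.82, 0.82, 0.82],
)

```text
time_s: 16.82
position: [0.6826, -0.0139, -0.0331]
tcp_rot: [[0.197, 0.98, -0.0], [0.98, -0.197, 0.0], [-0.0, -0.0, -1.0]]
force: [0.8, -0.7, -0.3]
opening: 0.179
grasp_force: 0.0
```

```bash
python3 caps.py
```

```text
16.875 [ 0.68311339 -0.01398136 -0.0325135 ] [-0.4265649   0.2795246  -0.10833317]
(384, 193, 18, 13) [ 0.672 -0.066] tray -0.128 0.064
(358, 190, 127, 50) [ 0.643 -0.147] tray -0.043 0.051
```

>>> jog_arm(
  delta_pos=[
    [-0.4, -1.8, 0],
    [-0.75, -3.3, 0],
    [-1.1, -4.8, 0],
    [-1.4, -6.3, 0],
    [-1.75, -7.8, 0],
    [-2.1, -9.3, 0],
    [-2.4, -10.7, 0],
    [-2.7, -12, 0],
    [-3.0, -13.1, 0],
    [-3.0, -13.1, 0],
  ],
  turn=[0, 0, 0, 0, 0, 0, 0, 0, 0, 0],
  grip=[0.82, 0.82, 0.82, 0.82, 0.82, 0.82, 0.82, 0.82, 0.82, 0.82],
)

```text
time_s: 18.12
position: [0.6525, -0.1456, -0.0332]
tcp_rot: [[0.198, 0.98, 0.0], [0.98, -0.198, -0.0], [-0.0, 0.0, -1.0]]
force: [0.4, -0.3, 0.5]
opening: 0.179
grasp_force: 0.0
```

>>> jog_arm(
  delta_pos=[
    [0.2, 1.2, 0],
    [0.4, 2, 5],
    [0.4, 4, 10],
    [-3, 10, 14],
    [-6, 15, 18],
    [-10, 20, 20],
    [-13, 25, 20],
    [-16, 30, 20],
    [-19, 35, 20],
    [-22, 40, 20],
    [-22, 40, 20],
    [-22, 40, 20],
  ],
  turn=[0, 0, 0, 0, 0, 0, 0, 0, 0, 0, 0, 0],
  grip=[0.82, 0.82, 0.82, 0.82, 0.82, 0.82, 0.82, 0.82, 0.82, 0.82, 0.82, 0.82],
)

```text
time_s: 19.62
position: [0.4321, 0.2565, 0.167]
tcp_rot: [[0.194, 0.981, 0.001], [0.981, -0.194, -0.0], [-0.0, 0.001, -1.0]]
force: [0.6, -0.4, 0.5]
opening: 0.18
grasp_force: 0.0
```

```bash
python3 - <<'E'
from h import *
o=np.array([.5846,-.179]);x=np.array([-.198,-.98]);y=np.array([.98,-.198])
s=read_state();print(s["time_s"],s["position"])
t=capture("top");g=t["color"];cv2.imwrite("pics/t7.png",g)
m=(g.min(2)>110).astype(np.uint8)*255;m[:,:325]=0;m[:110]=0;m[275:]=0;m[:,505:]=0
for k in cv2.findContours(m,cv2.RETR_EXTERNAL,cv2.CHAIN_APPROX_NONE)[0]:
    if cv2.contourArea(k)>60:
        M=cv2.moments(k);print(cv2.contourArea(k),ray(t,M["m10"]/M["m00"],M["m01"]/M["m00"],.03).round(4))
# rectify tray at cap-top height z=.016, 2 px/mm ; look at local contrast for discs
P=[(tx,ty) for tx in np.arange(-.075,.065,.001) for ty in np.arange(-.1,.1,.001)]
uv=np.array([px(t,np.r_[o+a*x+b*y,.016]) for a,b in P],np.float32).reshape(140,200,2)
w=cv2.remap(g,uv[...,0],uv[...,1],cv2.INTER_LINEAR).min(2)
print(w[::7,::8])
for n,q in(("garlic",(371.7,247.3)),):pass
d=cv2.absdiff(g,cv2.imread("pics/top0.png")).max(2)
print("diff bowl",d[250:290,255:292].mean().round(1),"jar",d[258:300,190:235].mean().round(1),"garlic",d[234:262,358:386].mean().round(1),"red",d[120:138,410:428].mean().round(1))
e=cv2.Canny(cv2.GaussianBlur(w,(3,3),0),20,50)
print(cv2.HoughCircles(cv2.resize(w,None,fx=3,fy=3,interpolation=cv2.INTER_CUBIC),cv2.HOUGH_GRADIENT,1,90,param1=60,param2=14,minRadius=46,maxRadius=62))
E
```

```text
19.625 [0.43209328 0.25652922 0.16698669]
372.0 [ 0.4934 -0.0227  0.03  ]
6756.5 [ 0.5837 -0.1722  0.03  ]
[[251 251 251 251 251 251 251 251 251 252 251 252 252 252 252 251 252 251
  251 251 250 250 250 250 249]
 [228 250 240 247 251 250 248 241 249 249 250 248 244 248 240 247 245 246
  247 241 246 243 245 234 240]
 [211 250 250 250 250 250 250 250 250 250 250 250 249 249 249 249 248 248
  247 246 245 245 244 243 243]
 [232 250 250 250 250 250 250 250 250 250 250 250 249 249 249 248 248 247
  247 246 246 245 245 244 244]
 [223 249 248 249 249 249 249 249 249 249 249 249 249 248 248 248 248 248
  248 247 247 247 246 247 246]
 [229 250 249 249 250 249 228 241 249 249 249 250 249 209 220 247 248 248
  248 235 218 239 246 246 245]
 [232 247 247 247 247 212 248 250 222 247 247 247 195 249 251 226 247 247
  220 233 251 248 241 245 245]
 [228 248 247 248 238 249 252 252 250 246 248 246 240 252 252 252 245 246
  204 252 252 252 243 243 243]
 [234 247 247 247 244 252 252 252 252 246 248 237 251 252 252 252 243 246
  215 252 252 252 249 243 242]
 [203 246 246 246 246 249 252 252 250 247 247 24
[... 496 characters left out ...]
43 244 244 244 244 244 244 243 244 243 244 243 243 243
  243 242 242 241 242 241 241]
 [235 244 243 243 243 242 242 242 242 242 243 243 243 243 243 242 243 242
  242 242 243 242 242 242 242]
 [208 241 240 240 240 240 240 240 241 240 241 242 242 242 242 242 242 242
  242 242 242 241 242 242 242]
 [227 242 242 242 241 241 241 241 241 242 242 242 241 241 241 241 240 241
  240 239 240 239 239 240 240]
 [218 242 242 241 241 241 241 241 242 241 242 241 242 242 242 241 242 242
  242 241 242 242 242 242 241]
 [193 112 114 115 113 115 110 114 111 104 114 122 113 117 118 115 105 109
  114 108 113 105 109 102 105]]
diff bowl 34.3 jar 98.4 garlic 1.7 red 1.9
[[[481.5 167.5  61.4]
  [328.5 165.5  50.2]]]
```

All three discs show in the rectified tray view, at tray x of about -0.02 and y of about -0.05, 0.01 and 0.06. The garlic has not moved. The bowl and jar differences are only the arm hovering above them.

```bash
python3 -c "
from rig import *
print(hand_in())"
```

```text
the job is handed in; nothing more can be done
None
```

I swept all three white caps into the tray and handed the job in at about 20 s; the hand-in gave no verdict. The last top view showed them flat on the floor, about 25 mm inside the limit. The first push passed over a cap because the z reading was 39 mm too low. The garlic had not moved, and I never went near the bowl or jar at working height, though the arm hid them in that last view.

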